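Open the shop's combination strongbox

ROBOT

A 6-joint arm with a two-finger parallel gripper is mounted at the origin on the work surface. World frame = base frame: x ahead of the robot, y to its left, z up, the work surface at z = 0. Lengths are in m, angles in rad, forces in N, time in s.
With the tool pointing down it reaches from about 0.425 to 0.95 m from the base axis. Payload 3.5 kg.
Tool frame: the origin (TCP) lies between the finger pads; the fingertips stand 25 mm ahead of it and the grasp point (between the pads) lies 6 mm ahead of it (ctrl.finger_overhang is the distance from the TCP to the fingertips, in m); x points along the fingers, y is the direction in which the jaws open and shut, and the axes are right-handed (so a half turn about x gives the same grasp; the last joint's range is limited). The gripper opens to 85 mm and grips with 20 to 120 N. Pads are 22 mm wide; open, the fingers measure 114 mm over their backs; the gripper's body (76 mm by 85 mm) begins 54 mm behind the grasp point. The pads swing forward as they close: fully open they stand 13 mm farther back than shut.
Start: joints at [1.03, 0.286, 1.577, -0, 1.279, -0.15], TCP at [0.257, 0.624, 0.256] pointing down, gripper open.
Joint ranges: [-2.77, 2.77], [-0.9, 2.22], [0.21, 2.48], [-1.53, 4.67], [0.24, 2.81], [-2.84, 2.84]. Speed limits (rad/s): [2.79, 2.79, 3.14, 3.14, 3.14, 3.14].

INTERFACE

Orientations are given as a unit quaternion [x, y, z, w].
In Python, from plant import ctrl gives the robot as it stands.
- The arm moves only by the tool play_rows, never from a script. Its argument "targets" is a list of rows, each an object with "delta_pos": the shift along the world's x, y, z normalised to -1 to 1, where 1 is 1000 mm, a list of three; "delta_rot": the turn, a rotation vector about the world's x, y, z normalised to -1 to 1, where 1 is pi rad, a list of three; "claw": the finger opening in mm, from 0 to 85.4. In form: [{"delta_pos": [tx, ty, tz], "delta_rot": [wx, wy, wz], "claw": claw}, ...]. A call has 1 to 20 rows; each row is the pose to reach, as a shift and turn from the pose measured when the call began, turning the shorter way round; what a row does not reach only later rows make up. A row lasts 1/12 s, in which the tool goes at most 41.7 mm and 7.16 degrees, less where a joint would pass 70% of its speed; a pose out of reach is approached as far as the arm can. A call with a number of a shift or a turn outside -1 to 1 is refused whole. A call with a gripper value outside its range is refused whole. The fingers move at their own pace and stop on an object; "newtons" is the grip in N (left out, the last holds). Time passes only in rows, so rows that repeat a pose let the fingers close. It gives the time, the measured TCP pose, the force and the opening at its end, in the units of the state.
- ctrl.get_state(): the state, without advancing time (a new reading comes with each control period).
- ctrl.read_camera(name): name is "scene" or "top" or "wrist"; returns the picture (420x560x3 uint8, blue, green, red); there is no depth.
- ctrl.calibration(name): a dict with "fx", "fy", "cx", "cy" (pixels), "k1" (the pictures are not rectified: a ray, as slopes to the right and down, at radius r is drawn at 1 + k1 r^2 times it, then the intrinsics apply), "camera_from_world" (4x4, takes a point from world to camera coordinates). Camera axes: x right, y down, z forward; pixel columns grow to the right and rows downward; lengths in m; the calibration is good to about 2 mm. A picture is of the moment at which its call begins: read the wrist's pose just before it. calibration takes no time and is no camera call; for the wrist camera it gives the pose at the moment of the call.
- ctrl.sign_off(): hands the job in, once; it reports no verdict.
The state is a dict: "time": time; "qpos": joint angles; "dq": joint speeds; "joint_efforts": joint torques, N m; "eef_pos": TCP position; "tcp_rot": TCP orientation; "contact_force": force on the tool from outside, world axes, zero at the start; "wrist_torque": the same for the moment, N m; "opening": opening from 0.0 (shut) to 1.0 (fully open).
Only numpy, scipy, OpenCV 4.12 (cv2) and the standard library are available. Lean on these libraries where they do the work, as an engineer would, in place of code of your own. Each camera call takes 0.05 s, during which the arm holds its last target. There are 200 camera calls.

TASK

Open the blue cash strongbox on the counter: turn its dial left (anticlockwise seen from above) to 30, then right (clockwise) until, near 17, the bolt catches and the dial turns stiffly, and keep turning right to draw the bolt until the dial comes to its stop, without forcing the dial there. Then raise the lid until it stands open by itself, more than halfway to upright, and let go. Leave the dye bottles, the polish tin and the brush as they stand.

Things in the scene. Friction and masses are not known exactly. Their poses are not given: they have to be found in the camera images.
- strongbox: Blue steel cash box screwed to the counter, 180 deep (x) x 250 wide (y) x 75 mm high without its lid. Origin: centre of the underside; x points from the front (handle side) to the hinge side, z up. Open inside, with a coin tray; the lid covers it.
- lid (a joint): Lid, 180 x 250 mm, 30 mm thick, hinged along the box's rear (+x) top edge. 0 = shut, 1.57 rad = upright, stops at 1.75. About 0.7 kg with the lock; a stiff friction hinge holds it wherever it is left (6 to 8 N at the handle raise it). Shut, its top face is 105 mm above the counter. While bolted it lifts only about 1 mm at the front.
- hinge (a point): Point on the lid's hinge line, in the middle of the box's width: 90 mm behind the box's origin and 75 mm above the counter. The line runs along the box's y axis.
- handle (a point): Middle of the lid's handle: a round steel bar, 10 mm diameter, 120 mm long, along the box's y axis, its centre 42 mm clear of the lid's front face. With the lid shut it is 222 mm in front of the hinge line and 15 mm higher (90 mm above the counter). It moves with the lid.
- dial (a joint): Dial on the lid's top, axis upright while the lid is shut. Value in rad, growing as the dial turns LEFT (anticlockwise from above). 40 divisions of 0.1571 rad; number at the index = value / 0.1571, so 4.712 rad = 30 and 2.670 rad = 17. At the start it stands between 12 and 19. Turning it takes about 0.08 N m free, 0.15 to 0.35 N m drawing the bolt; over 0.9 N m at the stop forces it.
- knob (a point): On the dial's axis at mid-height of its round knurled aluminium knob, which turns with it: 36 mm diameter, top 14 mm above this point and 38 mm above the lid. Its straight side reaches from 12 mm above to 12 mm below this point; under it the black dial plate, 84 mm diameter, its face 17 mm below this point.
- index (a point): Yellow index mark on the fixed ring (108 mm diameter) round the dial, on the hinge side, 48 mm from the dial's axis along the box's +x. The dial line opposite it is the reading. Dial plate: 40 white lines, numbers growing clockwise, longer at every 5 and 10; 0 is red; 10, 20 and 30 have one, two and three yellow dots inside. No lettering.
- bolt (a point): Where the bolt enters its strike, hidden in the lid's front edge. Two-number lock: the left turn to 30 sets the wheel (good within 1 division; if passed by more, it is missed). Then right only: the catch comes anywhere within 2.5 divisions of 17 (worn lock), the bolt is drawn over the next 3 divisions, then a firm stop (hard rubber). The lid is free only against the stop. The bolt stays drawn.
- dye_red: Red dye bottle with white cap, loose, upright, 42 mm diameter, 102 mm tall. Origin: centre of its foot.
- dye_blue: Blue dye bottle with black cap, loose, upright, 42 mm diameter, 102 mm tall. Origin: centre of its foot.
- polish_tin: Flat round polish tin, black with red lid, loose, 74 mm diameter, 23 mm tall. Origin: centre of its underside.
- shoe_brush: Shoe brush, bristles down, loose, 150 x 50 x 40 mm, long side along its x. Origin: centre of its underside.
Mind the look-alikes: they are no part of the job. What is shaped like the shoe_brush but turquoise or yellow is not meant. Several things look just like the dye_red: the one meant starts farthest to the robot's right.

How it is judged:
On the way, in this order (a step that is already met when the one before it is completed fails the run):
1. the dial is turned left to 30 (within 1.25 divisions) (value of joint dial between 4.51604 and 4.90874 rad), for 0.06 s.
2. the bolt being drawn, the lid comes up (value of joint lid above 0.15 rad), for 0.1 s.
At the end, for the whole second after the job is handed in: The strongbox's lid stands open by itself at more than 0.8 rad (46 degrees), at rest and let go; the two dye bottles, the tin and the brush stand upright within 20 mm of where they were (value of joint lid above 0.8 rad and velocity of joint lid between -0.05 and 0.05 rad/s and distance of each of dye_red, dye_blue, polish_tin, shoe_brush from where it was at the start of the episode below 0.02 m and angle between each of dye_red, dye_blue, polish_tin, shoe_brush's own z axis and vertical below 0.2 rad); the robot touches nothing.
It fails at once if the dial is forced: more than 30 N inside the lock, between the dial's cam and the fence of the bolt (about 0.9 N m at the knob when the bolt is at its stop) (contact force between dial and lid above 30 N).
It fails at once if a dye bottle, the tin or the brush is knocked over or moved by more than 20 mm (distance of any of dye_red, dye_blue, polish_tin, shoe_brush from where it was at the start of the episode above 0.02 m or angle between any of dye_red, dye_blue, polish_tin, shoe_brush's own z axis and vertical above 0.2 rad).
It also fails if it takes over 72 s, if anything falls off the work surface, if the arm or the gripper's body presses on something with over 40 N, if the wrist force passes 120 N, or if a joint passes its speed limit or range.

## Working session

There is one attempt and no reset: what is moved stays moved. The work goes in short steps, Python scripts to look and compute and a tool call to move; the robot and the scene stay as the last step left them, time stands still between calls to the robot, and variables do not carry over. Pictures are saved under pics/ and viewed, about 8 in all and at most 12, crops included, and the job is handed in when it is done.

Besides the shell and the picture viewer there is one more tool, called after "Call:" as name(argument=value, ...), one argument or row to a line, values as JSON. play_rows: Moves the arm, as the interface text tells. Its arguments: {"type":"object","properties":{"targets":{"type":"array"},"newtons":{"type":"number"}},"required":["targets"]}

```bash
mkdir -p pics; ls; cat > h.py <<'E'
import numpy as np, cv2
from plant import ctrl
from scipy.spatial.transform import Rotation as R
def ray(cal,u,v):
    x,y=(u-cal['cx'])/cal['fx'],(v-cal['cy'])/cal['fy']
    K=np.array([[cal['fx'],0,cal['cx']],[0,cal['fy'],cal['cy']],[0,0,1.]])
    p=cv2.undistortPoints(np.array([[[u,v]]],float),K,np.array([cal['k1'],0,0,0.]))[0,0]
    M=np.array(cal['camera_from_world']);Rm=M[:3,:3];o=-Rm.T@M[:3,3]
    return o,Rm.T@np.array([p[0],p[1],1.])
def plane(cal,u,v,z):
    o,d=ray(cal,u,v);return o+d*(z-o[2])/d[2]
def proj(cal,P):
    M=np.array(cal['camera_from_world']);c=M[:3,:3]@np.array(P)+M[:3,3]
    x,y=c[0]/c[2],c[1]/c[2];s=1+cal['k1']*(x*x+y*y)
    return cal['fx']*x*s+cal['cx'],cal['fy']*y*s+cal['cy']
E
python3 - <<'E'
from h import *
s=ctrl.get_state();print(s)
for n in('scene','top'):
    cal=ctrl.calibration(n);print(n,cal['fx'],cal['k1'],plane(cal,280,210,0))
    cv2.imwrite(f'pics/{n}0.png',ctrl.read_camera(n))
E
```

```text
pics
{'time': 0.0, 'qpos': array([ 1.02999251e+00,  2.87181371e-01,  1.57813945e+00, -1.70924231e-05,
        1.27861029e+00, -1.50004614e-01]), 'dq': array([ 0.00112849,  0.00028466, -0.00259299, -0.00021462, -0.00114067,
        0.00030136]), 'joint_efforts': array([ 4.85551482e-04, -4.05963993e+01, -2.92636675e+01, -2.47390682e-05,
        5.70543401e-03, -5.56967763e-06]), 'eef_pos': array([0.25679978, 0.62360874, 0.25495697]), 'tcp_rot': array([ 0.13650912,  0.693925  , -0.13806891,  0.69337604]), 'contact_force': array([ 0.35098711,  0.11342268, -0.59746077]), 'wrist_torque': array([ 0.00622748, -0.02505743,  0.01982252]), 'opening': 1.0004305613819289}
scene 494.83945123020203 0.025962475589666703 [0.58433537 0.01396762 0.        ]
top 487.7551993357325 -0.10549598216614381 [0.6562433  0.06361094 0.        ]
```

View pics/scene0.png

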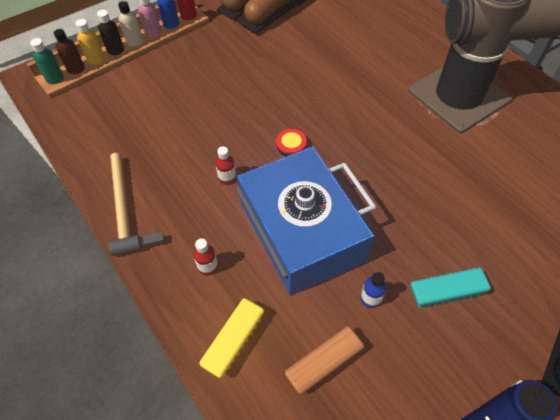

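View pics/top0.png

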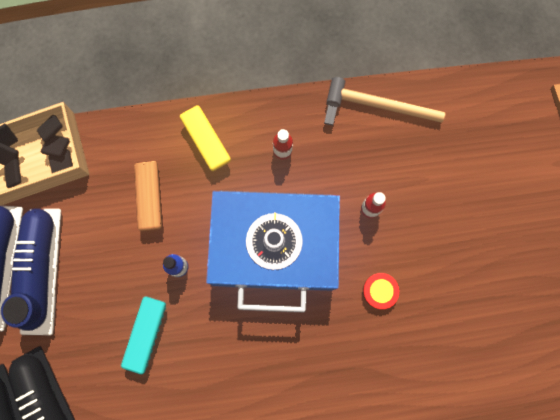

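Top view: robot at the bottom, box at about (275,240), dial at (274,240), handle at (272,300). The bottle meant is at (375,203), the tin at (381,291), the blue bottle at (175,265) and the brush at (148,195). Next I measure the box.

```bash
python3 - <<'E'
from h import *
im=cv2.imread('pics/top0.png');cal=ctrl.calibration('top')
hsv=cv2.cvtColor(im,cv2.COLOR_BGR2HSV)
m=cv2.inRange(hsv,(105,150,60),(125,255,255));m[:185]=0;m[310:]=0;m[:,:200]=0;m[:,350:]=0
m=cv2.morphologyEx(m,cv2.MORPH_OPEN,np.ones((5,5)))
c=max(cv2.findContours(m,0,2)[0],key=cv2.contourArea)
b=cv2.boxPoints(cv2.minAreaRect(cv2.convexHull(c)));print(b)
P=np.array([plane(cal,*p,0.105) for p in b]);print(P,P.mean(0))
for i in range(4):
    d=P[i]-P[i-1];print(np.linalg.norm(d),np.degrees(np.arctan2(d[1],d[0])))
w=cv2.inRange(hsv,(0,0,120),(180,60,255))
def cen(x0,x1,y0,y1,z,n):
    k=np.zeros_like(w);k[y0:y1,x0:x1]=w[y0:y1,x0:x1]
    n_,l,st,ce=cv2.connectedComponentsWithStats(k);i=1+np.argmax(st[1:,4])
    h=cv2.convexHull(np.argwhere(l==i)[:,::-1].astype(np.int32))
    (u,v),(a,bb),t=cv2.minAreaRect(h);print(n,u,v,a,bb,t,plane(cal,u,v,z))
cen(240,308,205,275,0.107,'ring')
cen(235,310,288,318,0.09,'handle')
for n,z,u,v in(('red cap',.102,378,198),('tin',.023,382,291),('blue cap',.102,169,262),('brush',.04,148,195)):print(n,plane(cal,u,v,z))
cv2.imwrite('pics/dial0.png',cv2.resize(im[205:275,238:310],None,fx=8,fy=8,interpolation=2))
E
```

```text
[[209. 270.]
 [218. 270.]
 [218. 280.]
 [209. 280.]]
[[0.53615376 0.21708347 0.105     ]
 [0.53393364 0.19997972 0.105     ]
 [0.51505302 0.20206905 0.105     ]
 [0.51725383 0.2191088  0.105     ]] [0.52559856 0.20956026 0.105     ]
0.019008137139707677 -6.1165000135520025
0.01724723949966617 -97.39582610692123
0.01899587098930332 173.68532384521345
0.017181279658332282 82.64055554627731
ring 273.5000305175781 241.00003051757812 55.86143493652344 55.86143493652344 45.0 [0.57509243 0.08767722 0.107     ]
handle 272.5 299.5 23.0 71.0 90.0 [0.46570345 0.10422122 0.09      ]
red cap [ 0.63311883 -0.1284045   0.102     ]
tin [ 0.45398577 -0.12149931  0.023     ]
blue cap [0.56165969 0.29276709 0.102     ]
brush [0.71721184 0.33809977 0.04      ]
```

```bash
python3 - <<'E'
from h import *
im=cv2.imread('pics/top0.png');cal=ctrl.calibration('top')
print(im[220,225],im[270,320],im[306,272],im[300,272])
B,G,Rr=[im[...,i].astype(int) for i in range(3)]
m=((B>G+50)&(B>Rr+60)).astype(np.uint8);m[:185]=0;m[310:]=0;m[:,:200]=0;m[:,350:]=0
c=max(cv2.findContours(m,0,2)[0],key=cv2.contourArea)
b=cv2.boxPoints(cv2.minAreaRect(cv2.convexHull(c)))
P=np.array([plane(cal,*p,0.105) for p in b]);print(b,P,P.mean(0))
for i in range(4):
    d=P[i]-P[i-1];print(np.linalg.norm(d),np.degrees(np.arctan2(d[1],d[0])))
g=cv2.cvtColor(im,6)
w=(g[285:320,235:312]>110).astype(np.uint8)
# bar: bright rows per column
pts=[]
for u in range(245,302,4):
    col=g[300:318,u].astype(float);v=300+np.sum(np.arange(18)*np.clip(col-90,0,None))/np.sum(np.clip(col-90,0,None)+1e-6)
    pts.append(plane(cal,u,v,.09)[:2])
pts=np.array(pts);print(pts.round(4).tolist());vx,vy,x0,y0=cv2.fitLine(pts.astype(np.float32),cv2.DIST_HUBER,0,.001,.001).ravel();print(np.degrees(np.arctan2(vy,vx)),x0,y0)
print([plane(cal,u,307,.09)[:2] for u in(240,305)])
s=R.from_quat(ctrl.get_state()['tcp_rot']).as_matrix();print(s)
c=ctrl.calibration('wrist');M=np.array(c['camera_from_world']);print(c['fx'],s.T@M[:3,:3].T,s.T@(-M[:3,:3].T@M[:3,3]-ctrl.get_state()['eef_pos']))
E
```

```text
[222 146  96] [220 143  93] [231 237 243] [53 59 86]
[[206.63263 284.0211 ]
 [209.73584 190.92453]
 [340.3907  195.2797 ]
 [337.28748 288.37625]] [[ 0.51026693  0.22440304  0.105     ]
 [ 0.69082339  0.1994627   0.105     ]
 [ 0.64778868 -0.05475743  0.105     ]
 [ 0.46944386 -0.02016891  0.105     ]] [0.57958072 0.08723485 0.105     ]
0.247955561100043 80.52375671785447
0.18227082778392917 -7.864523083666371
0.2578368848809225 -99.60801742164732
0.18166793699881478 169.0242111861066
[[0.4595, 0.158], [0.4583, 0.1505], [0.457, 0.1429], [0.4558, 0.1354], [0.4543, 0.1279], [0.453, 0.1203], [0.4516, 0.1128], [0.4504, 0.1053], [0.4492, 0.0977], [0.4479, 0.0902], [0.4465, 0.0827], [0.4452, 0.0752], [0.4439, 0.0676], [0.4426, 0.0601], [0.4471, 0.0518]]
80.13565 0.450942 0.10830137
[array([0.4597356 , 0.16765045]), array([0.44338263, 0.04457598])]
[[-1.12667512e-03  3.80952270e-01  9.24594018e-01]
 [-1.84352087e-03  9.24592243e-01 -3.80953785e-01]
 [-9.99997666e-01 -2.13371952e-03 -3.39421614e-04]]
304.3071987017839 [[ 5.84014900e-04 -3.21211822e-01  9.47007194e-01]
 [ 9.99999795e-01  4.35316555e-04 -4.69041798e-04]
 [-2.61586139e-04  9.47007274e-01  3.21212010e-01]] [-0.11749785 -0.00061614 -0.08195047]
```

View pics/dial0.png

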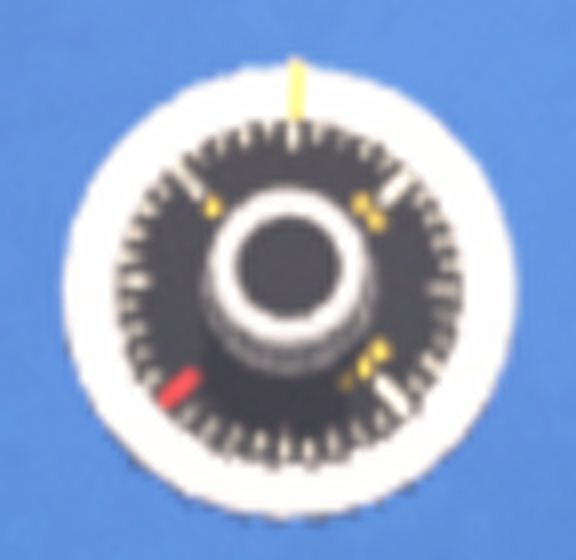

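The dial reads about 15: the index is at the top, with 10 to its left and 20 to its right. The box yaw is about -9.8° and the dial is near (0.575, 0.088). I move above it, with yaw_y = 0 so that one grasp covers both turns.

Call:
play_rows(
  targets=[
    {"delta_pos":[0.32,-0.536,0.005],"delta_rot":[0,0,-0.376],"claw":70},
    {"delta_pos":[0.32,-0.536,0.005],"delta_rot":[0,0,-0.376],"claw":70},
    {"delta_pos":[0.32,-0.536,0.005],"delta_rot":[0,0,-0.376],"claw":70},
    {"delta_pos":[0.32,-0.536,0.005],"delta_rot":[0,0,-0.376],"claw":70},
    {"delta_pos":[0.32,-0.536,0.005],"delta_rot":[0,0,-0.376],"claw":70},
    {"delta_pos":[0.32,-0.536,0.005],"delta_rot":[0,0,-0.376],"claw":70},
    {"delta_pos":[0.32,-0.536,0.005],"delta_rot":[0,0,-0.376],"claw":70},
    {"delta_pos":[0.32,-0.536,0.005],"delta_rot":[0,0,-0.376],"claw":70},
    {"delta_pos":[0.32,-0.536,0.005],"delta_rot":[0,0,-0.376],"claw":70},
    {"delta_pos":[0.32,-0.536,0.005],"delta_rot":[0,0,-0.376],"claw":70},
    {"delta_pos":[0.32,-0.536,0.005],"delta_rot":[0,0,-0.376],"claw":70},
    {"delta_pos":[0.32,-0.536,0.005],"delta_rot":[0,0,-0.376],"claw":70},
    {"delta_pos":[0.32,-0.536,0.005],"delta_rot":[0,0,-0.376],"claw":70},
    {"delta_pos":[0.32,-0.536,0.005],"delta_rot":[0,0,-0.376],"claw":70},
    {"delta_pos":[0.32,-0.536,0.005],"delta_rot":[0,0,-0.376],"claw":70},
    {"delta_pos":[0.32,-0.536,0.005],"delta_rot":[0,0,-0.376],"claw":70},
    {"delta_pos":[0.32,-0.536,0.005],"delta_rot":[0,0,-0.376],"claw":70},
    {"delta_pos":[0.32,-0.536,0.005],"delta_rot":[0,0,-0.376],"claw":70},
    {"delta_pos":[0.32,-0.536,0.005],"delta_rot":[0,0,-0.376],"claw":70},
    {"delta_pos":[0.32,-0.536,0.005],"delta_rot":[0,0,-0.376],"claw":70},
  ],
)

```text
time: 1.77
eef_pos: [0.5761, 0.0891, 0.2599]
tcp_rot: [0.499, 0.501, -0.5, 0.499]
contact_force: [-0.4, 0.9, -0.4]
opening: 0.823
```

```bash
cat >> h.py <<'E'
def yaw():
    y=R.from_quat(ctrl.get_state()['tcp_rot']).as_matrix()[:,1];return np.degrees(np.arctan2(y[1],y[0]))
def rect(n,c,half=0.09,z=0.112,px=560,ang=-9.8):
    # metric plan view at height z: up = box +x, left = box +y
    cal=ctrl.calibration(n);im=ctrl.read_camera(n);a=np.radians(ang)
    i=(np.arange(px)+.5)/px*2*half-half
    V,U=np.meshgrid(-i,-i,indexing='ij') # V: box x, U: box y
    X=c[0]+V*np.cos(a)-U*np.sin(a);Y=c[1]+V*np.sin(a)+U*np.cos(a)
    M=np.array(cal['camera_from_world']);P=np.stack([X,Y,np.full_like(X,z)],-1)@M[:3,:3].T+M[:3,3]
    x,y=P[...,0]/P[...,2],P[...,1]/P[...,2];s=1+cal['k1']*(x*x+y*y)
    return im,cv2.remap(im,(cal['fx']*x*s+cal['cx']).astype(np.float32),(cal['fy']*y*s+cal['cy']).astype(np.float32),1)
E
python3 - <<'E'
from h import *
print(ctrl.get_state()['eef_pos'],yaw(),ctrl.get_state()['qpos'],ctrl.finger_overhang)
im,r=rect('wrist',(0.575,0.0877))
cv2.imwrite('pics/w1.png',im);cv2.imwrite('pics/r1.png',r)
g=cv2.cvtColor(r,cv2.COLOR_BGR2HSV)
k=cv2.inRange(g,(0,0,170),(180,60,255));n,l,st,ce=cv2.connectedComponentsWithStats(k);i=1+np.argmax(st[1:,4])
print(cv2.minEnclosingCircle(np.argwhere(l==i)[:,::-1].astype(np.float32)),560/.18*.054)
E
```

```text
[0.57608617 0.0890579  0.25991562] 0.047407980159661044 [-2.07706779e-02  8.35197243e-02  1.80336359e+00  4.85202692e-04
  1.25728756e+00 -2.17476700e-02] 0.025
((284.38177490234375, 274.1383972167969), 169.19522094726562) 168.0
```

View pics/r1.png

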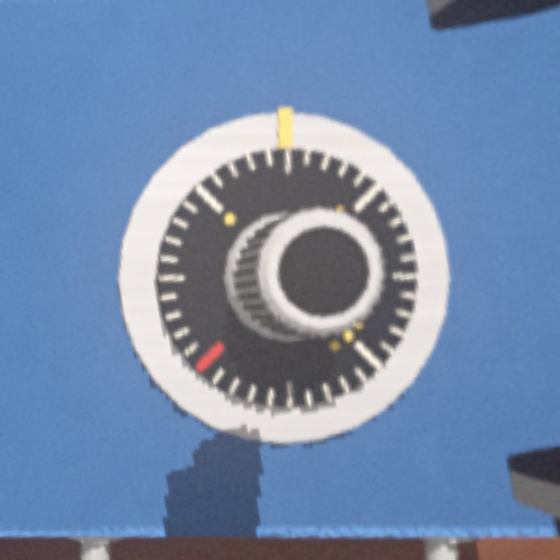

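The reading is 14.9, and the dial axis agrees between views at (0.576, 0.0855). I descend and grip.

Call:
play_rows(
  targets=[
    {"delta_pos":[0,-0.0035,-0.03],"delta_rot":[0,0,0],"claw":70},
    {"delta_pos":[0,-0.0035,-0.06],"delta_rot":[0,0,0],"claw":70},
    {"delta_pos":[0,-0.0035,-0.09],"delta_rot":[0,0,0],"claw":70},
    {"delta_pos":[0,-0.0035,-0.11],"delta_rot":[0,0,0],"claw":70},
    {"delta_pos":[0,-0.0035,-0.117],"delta_rot":[0,0,0],"claw":70},
    {"delta_pos":[0,-0.0035,-0.117],"delta_rot":[0,0,0],"claw":70},
    {"delta_pos":[0,-0.0035,-0.117],"delta_rot":[0,0,0],"claw":30},
    {"delta_pos":[0,-0.0035,-0.117],"delta_rot":[0,0,0],"claw":30},
    {"delta_pos":[0,-0.0035,-0.117],"delta_rot":[0,0,0],"claw":30},
    {"delta_pos":[0,-0.0035,-0.117],"delta_rot":[0,0,0],"claw":30},
    {"delta_pos":[0,-0.0035,-0.117],"delta_rot":[0,0,0],"claw":30},
    {"delta_pos":[0,-0.0035,-0.117],"delta_rot":[0,0,0],"claw":30},
    {"delta_pos":[0,-0.0035,-0.117],"delta_rot":[0,0,0],"claw":30},
  ],
  newtons=35,
)

```text
time: 2.9
eef_pos: [0.5752, 0.0858, 0.1457]
tcp_rot: [0.498, 0.502, -0.501, 0.499]
contact_force: [-9.1, 0.0, 7.3]
opening: 0.404
```

```bash
python3 - <<'E'
from h import *
s=ctrl.get_state();print(s['eef_pos'],yaw(),s['qpos'],s['contact_force'],s['wrist_torque'],s['opening']*85.4)
E
```

```text
[0.5752083  0.08580183 0.14574944] 0.08454952293683804 [-2.64174121e-02  2.01528971e-01  1.89327541e+00  3.36865897e-04
  1.05262019e+00 -2.80594566e-02] [-9.14200866  0.02374868  7.30678188] [0.03221103 1.38362399 0.02638844] 34.52656033929941
```

Call:
play_rows(
  targets=[
    {"delta_pos":[0,0,0],"delta_rot":[0,0,0],"claw":30},
    {"delta_pos":[0,0,0],"delta_rot":[0,0,0.03],"claw":30},
    {"delta_pos":[0,0,0],"delta_rot":[0,0,0.06],"claw":30},
    {"delta_pos":[0,0,0],"delta_rot":[0,0,0.09],"claw":30},
    {"delta_pos":[0,0,0],"delta_rot":[0,0,0.12],"claw":30},
    {"delta_pos":[0,0,0],"delta_rot":[0,0,0.15],"claw":30},
    {"delta_pos":[0,0,0],"delta_rot":[0,0,0.18],"claw":30},
    {"delta_pos":[0,0,0],"delta_rot":[0,0,0.21],"claw":30},
    {"delta_pos":[0,0,0],"delta_rot":[0,0,0.24],"claw":30},
    {"delta_pos":[0,0,0],"delta_rot":[0,0,0.27],"claw":30},
    {"delta_pos":[0,0,0],"delta_rot":[0,0,0.3],"claw":30},
    {"delta_pos":[0,0,0],"delta_rot":[0,0,0.33],"claw":30},
    {"delta_pos":[0,0,0],"delta_rot":[0,0,0.36],"claw":30},
    {"delta_pos":[0,0,0],"delta_rot":[0,0,0.36],"claw":30},
    {"delta_pos":[0,0,0],"delta_rot":[0,0,0.36],"claw":30},
  ],
)

```text
time: 4.15
eef_pos: [0.5752, 0.086, 0.1459]
tcp_rot: [0.153, 0.691, -0.156, 0.69]
contact_force: [0.3, 0.7, -3.4]
opening: 0.405
```

```bash
python3 - <<'E'
from h import *
s=ctrl.get_state();print(s['eef_pos'],yaw(),s['qpos'][5],s['contact_force'],s['wrist_torque'],s['opening']*85.4)
im,r=rect('wrist',(0.5757,0.0857));cv2.imwrite('pics/w2.png',im);cv2.imwrite('pics/r2.png',np.hstack([r,cv2.resize(im,(560,420)) if 0 else r])[:,:560])
E
```

```text
[0.57520693 0.08599575 0.14587745] 64.75518002409311 -1.151508208446791 [ 0.32874212  0.70709676 -3.42962353] [0.16459452 0.00618596 0.01052449] 34.617613884083916
```

View pics/r2.png

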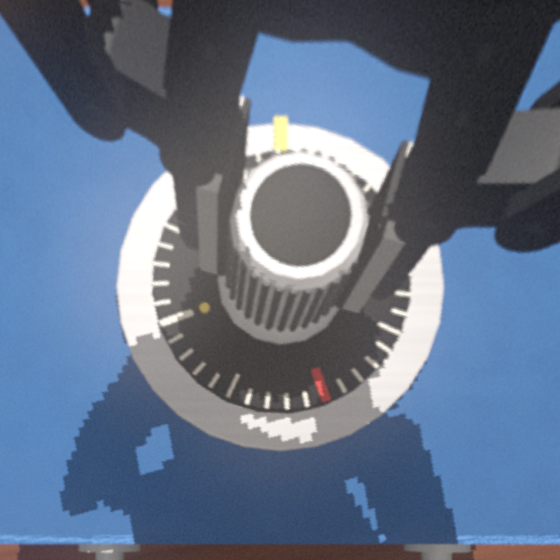

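The dial followed with no slip: the red 0 at (321,384) gives a reading of about 22.2. I turn on to 30, another 0.39.

Call:
play_rows(
  targets=[
    {"delta_pos":[0,0,0],"delta_rot":[0,0,0.03],"claw":30},
    {"delta_pos":[0,0,0],"delta_rot":[0,0,0.06],"claw":30},
    {"delta_pos":[0,0,0],"delta_rot":[0,0,0.09],"claw":30},
    {"delta_pos":[0,0,0],"delta_rot":[0,0,0.12],"claw":30},
    {"delta_pos":[0,0,0],"delta_rot":[0,0,0.15],"claw":30},
    {"delta_pos":[0,0,0],"delta_rot":[0,0,0.18],"claw":30},
    {"delta_pos":[0,0,0],"delta_rot":[0,0,0.21],"claw":30},
    {"delta_pos":[0,0,0],"delta_rot":[0,0,0.24],"claw":30},
    {"delta_pos":[0,0,0],"delta_rot":[0,0,0.27],"claw":30},
    {"delta_pos":[0,0,0],"delta_rot":[0,0,0.3],"claw":30},
    {"delta_pos":[0,0,0],"delta_rot":[0,0,0.33],"claw":30},
    {"delta_pos":[0,0,0],"delta_rot":[0,0,0.36],"claw":30},
    {"delta_pos":[0,0,0],"delta_rot":[0,0,0.38],"claw":30},
    {"delta_pos":[0,0,0],"delta_rot":[0,0,0.387],"claw":30},
    {"delta_pos":[0,0,0],"delta_rot":[0,0,0.387],"claw":30},
    {"delta_pos":[0,0,0],"delta_rot":[0,0,0.387],"claw":30},
  ],
)

```text
time: 5.53
eef_pos: [0.5751, 0.0862, 0.1459]
tcp_rot: [-0.268, 0.654, 0.265, 0.655]
contact_force: [-0.8, 1.4, -3.4]
opening: 0.408
```

```bash
cat >> h.py <<'E'
def dial(tag):
    s=ctrl.get_state();print(s['time'],s['eef_pos'],'yaw',yaw(),'q6',s['qpos'][5],s['contact_force'],s['wrist_torque'],s['opening']*85.4)
    im,r=rect('wrist',(0.5757,0.0857));cv2.imwrite(f'pics/{tag}.png',r)
    hs=cv2.cvtColor(r,cv2.COLOR_BGR2HSV);m=cv2.inRange(hs,(0,120,60),(8,255,255))|cv2.inRange(hs,(172,120,60),(180,255,255))
    yy,xx=np.mgrid[:560,:560];rr=np.hypot(xx-281,yy-280);m[(rr>135)|(rr<75)]=0
    p=np.argwhere(m>0)
    if len(p)>15:
        v,u=p.mean(0);a=np.degrees(np.arctan2(u-281,280-v));print('n',len(p),'uv',u,v,'reading',(-a/9)%40)
    else: print('no red',len(p))
E
python3 -c "
from h import *
dial('r3')"
```

```text
5.5333 [0.57510041 0.08623478 0.14591048] yaw 134.32615498437886 q6 -2.3664730315183604 [-0.77350263  1.39189941 -3.39555937] [0.29099502 0.04934811 0.03419955] 34.847182888265216
n 252 uv 392.28968253968253 279.73809523809524 reading 30.014981931684442
```

Reading 30.0. Now I turn right, free at first, to about 20.5.

Call:
play_rows(
  targets=[
    {"delta_pos":[0,0,0],"delta_rot":[0,0,-0.03],"claw":30},
    {"delta_pos":[0,0,0],"delta_rot":[0,0,-0.06],"claw":30},
    {"delta_pos":[0,0,0],"delta_rot":[0,0,-0.09],"claw":30},
    {"delta_pos":[0,0,0],"delta_rot":[0,0,-0.12],"claw":30},
    {"delta_pos":[0,0,0],"delta_rot":[0,0,-0.15],"claw":30},
    {"delta_pos":[0,0,0],"delta_rot":[0,0,-0.18],"claw":30},
    {"delta_pos":[0,0,0],"delta_rot":[0,0,-0.21],"claw":30},
    {"delta_pos":[0,0,0],"delta_rot":[0,0,-0.24],"claw":30},
    {"delta_pos":[0,0,0],"delta_rot":[0,0,-0.27],"claw":30},
    {"delta_pos":[0,0,0],"delta_rot":[0,0,-0.3],"claw":30},
    {"delta_pos":[0,0,0],"delta_rot":[0,0,-0.33],"claw":30},
    {"delta_pos":[0,0,0],"delta_rot":[0,0,-0.36],"claw":30},
    {"delta_pos":[0,0,0],"delta_rot":[0,0,-0.39],"claw":30},
    {"delta_pos":[0,0,0],"delta_rot":[0,0,-0.42],"claw":30},
    {"delta_pos":[0,0,0],"delta_rot":[0,0,-0.45],"claw":30},
    {"delta_pos":[0,0,0],"delta_rot":[0,0,-0.47],"claw":30},
    {"delta_pos":[0,0,0],"delta_rot":[0,0,-0.47],"claw":30},
  ],
)

```text
time: 7.0
eef_pos: [0.5752, 0.0859, 0.1459]
tcp_rot: [0.242, 0.664, -0.246, 0.663]
contact_force: [1.2, 0.6, -4.5]
opening: 0.409
```

```bash
python3 -c "
from h import *
dial('r4')"
```

```text
7.0 [0.57520021 0.08592803 0.14589745] yaw 49.596828686789216 q6 -0.8876285185376793 [ 1.17224811  0.5745641  -4.45892649] [ 0.04098964  0.02005043 -0.08528628] 34.89836222070375
n 346 uv 291.67052023121386 391.9450867052023 reading 20.604993252985665
```

Call:
play_rows(
  targets=[
    {"delta_pos":[0,0,0],"delta_rot":[0,0,-0.02],"claw":30},
    {"delta_pos":[0,0,0],"delta_rot":[0,0,-0.04],"claw":30},
    {"delta_pos":[0,0,0],"delta_rot":[0,0,-0.06],"claw":30},
    {"delta_pos":[0,0,0],"delta_rot":[0,0,-0.08],"claw":30},
    {"delta_pos":[0,0,0],"delta_rot":[0,0,-0.1],"claw":30},
  ],
)

```text
time: 7.47
eef_pos: [0.5752, 0.0859, 0.1459]
tcp_rot: [0.343, 0.618, -0.346, 0.617]
contact_force: [0.4, 1.6, -4.0]
opening: 0.406
```

```bash
python3 -c "
from h import *
dial('r5')"
```

```text
7.4667 [0.57516562 0.08587402 0.14590307] yaw 31.658971081656784 q6 -0.5755312406501525 [ 0.39814398  1.58260416 -4.0409337 ] [ 0.09082413 -0.01453792  0.09978699] 34.67356381912984
n 327 uv 257.31804281345563 388.73394495412845 reading 18.63477969538647
```

Call:
play_rows(
  targets=[
    {"delta_pos":[0,0,0],"delta_rot":[0,0,-0.02],"claw":30},
    {"delta_pos":[0,0,0],"delta_rot":[0,0,-0.04],"claw":30},
    {"delta_pos":[0,0,0],"delta_rot":[0,0,-0.06],"claw":30},
    {"delta_pos":[0,0,0],"delta_rot":[0,0,-0.08],"claw":30},
  ],
)

```text
time: 7.85
eef_pos: [0.5751, 0.0858, 0.1459]
tcp_rot: [0.419, 0.57, -0.422, 0.568]
contact_force: [-0.6, 0.8, -4.3]
opening: 0.409
```

```bash
python3 -c "
from h import *
dial('r6')"
```

```text
7.85 [0.57511537 0.08582955 0.14586803] yaw 17.077489443077546 q6 -0.32222906106561816 [-0.61689384  0.78554411 -4.33037701] [0.12726547 0.03459787 0.03075013] 34.932725984058834
n 324 uv 230.80864197530863 379.00308641975306 reading 17.01294089467426
```

Call:
play_rows(
  targets=[
    {"delta_pos":[0,0,0],"delta_rot":[0,0,-0.02],"claw":30},
    {"delta_pos":[0,0,0],"delta_rot":[0,0,-0.04],"claw":30},
    {"delta_pos":[0,0,0],"delta_rot":[0,0,-0.055],"claw":30},
  ],
)

```text
time: 8.15
eef_pos: [0.575, 0.0858, 0.1459]
tcp_rot: [0.466, 0.531, -0.47, 0.529]
contact_force: [0.1, 1.2, -4.4]
opening: 0.41
```

```bash
python3 -c "
from h import *
dial('r7')"
```

```text
8.15 [0.57504    0.08580487 0.14588698] yaw 7.104684593547507 q6 -0.14895199295959008 [ 0.14683011  1.2100526  -4.42275593] [0.15850554 0.01974613 0.2465312 ] 35.03360181228121
n 236 uv 215.14830508474577 368.58898305084745 reading 15.930568685234167
```

Call:
play_rows(
  targets=[
    {"delta_pos":[0,0,0],"delta_rot":[0,0,-0.02],"claw":30},
    {"delta_pos":[0,0,0],"delta_rot":[0,0,-0.04],"claw":30},
  ],
)

```text
time: 8.37
eef_pos: [0.575, 0.0858, 0.1459]
tcp_rot: [-0.499, -0.501, 0.502, -0.499]
contact_force: [0.8, 0.3, -3.4]
opening: 0.403
```

```bash
python3 -c "
from h import *
dial('r8')"
```

```text
8.3667 [0.57503678 0.08581633 0.14590051] yaw -0.06239582803310924 q6 -0.024208111413169902 [ 0.83157446  0.34008392 -3.35937003] [ 0.19113972 -0.00118581  0.24285198] 34.38593520034079
n 327 uv 203.5993883792049 360.1559633027523 reading 15.111320811199127
```

Call:
play_rows(
  targets=[
    {"delta_pos":[0,0,0],"delta_rot":[0,0,-0.02],"claw":30},
    {"delta_pos":[0,0,0],"delta_rot":[0,0,-0.03],"claw":30},
  ],
)

```text
time: 8.58
eef_pos: [0.575, 0.0858, 0.1459]
tcp_rot: [-0.522, -0.477, 0.525, -0.474]
contact_force: [-0.8, 0.8, -4.0]
opening: 0.407
```

```bash
python3 -c "
from h import *
dial('r9')"
```

```text
8.5833 [0.57503194 0.08582134 0.14593177] yaw -5.448584388317941 q6 0.06948779511199174 [-0.75502564  0.84230789 -3.97577028] [0.15048113 0.06151335 0.27123397] 34.71984227716719
n 352 uv 197.10511363636363 352.24147727272725 reading 14.52573117781627
```

The bolt is being drawn (about 0.25 N m), and the stop should come at about 13 to 14. I take smaller steps.

Call:
play_rows(
  targets=[
    {"delta_pos":[0,0,0],"delta_rot":[0,0,-0.01],"claw":30},
    {"delta_pos":[0,0,0],"delta_rot":[0,0,-0.02],"claw":30},
  ],
)

```text
time: 8.8
eef_pos: [0.575, 0.0858, 0.1459]
tcp_rot: [-0.535, -0.461, 0.539, -0.459]
contact_force: [-0.1, 0.9, -4.8]
opening: 0.409
```

```bash
python3 -c "
from h import *
dial('r10')"
```

```text
8.8 [0.57501369 0.0858372  0.14588017] yaw -8.861460065771018 q6 0.12893785523135146 [-0.11704204  0.88171403 -4.81721799] [0.14836914 0.05226094 0.2901739 ] 34.88875208933681
n 345 uv 192.9768115942029 347.2869565217391 reading 14.155014524498332
```

Call:
play_rows(
  targets=[
    {"delta_pos":[0,0,0],"delta_rot":[0,0,-0.01],"claw":30},
    {"delta_pos":[0,0,0],"delta_rot":[0,0,-0.02],"claw":30},
  ],
)

```text
time: 9.02
eef_pos: [0.575, 0.0858, 0.1459]
tcp_rot: [-0.549, -0.445, 0.553, -0.442]
contact_force: [-1.0, 1.1, -4.2]
opening: 0.405
```

```bash
python3 -c "
from h import *
dial('r11')"
```

```text
9.0167 [0.57500729 0.08583039 0.14591841] yaw -12.341545649444205 q6 0.1895834006929126 [-0.95518737  1.10060701 -4.23323501] [0.22045673 0.03300881 0.31908043] 34.56362126817978
n 350 uv 189.1742857142857 341.7114285714286 reading 13.767006211712154
```

Call:
play_rows(
  targets=[
    {"delta_pos":[0,0,0],"delta_rot":[0,0,-0.01],"claw":30},
    {"delta_pos":[0,0,0],"delta_rot":[0,0,-0.015],"claw":30},
  ],
)

```text
time: 9.23
eef_pos: [0.575, 0.0859, 0.1459]
tcp_rot: [-0.559, -0.432, 0.563, -0.429]
contact_force: [-1.1, 1.1, -4.0]
opening: 0.404
```

```bash
python3 -c "
from h import *
dial('r12')"
```

```text
9.2333 [0.57497425 0.085853   0.14589859] yaw -14.973963185350236 q6 0.2353487044120217 [-1.05739491  1.14071944 -3.98930717] [0.19294501 0.00489246 0.36032198] 34.529547096729516
n 343 uv 186.31195335276968 337.46938775510205 reading 13.472776018093786
```

Call:
play_rows(
  targets=[
    {"delta_pos":[0,0,0],"delta_rot":[0,0,-0.01],"claw":30},
    {"delta_pos":[0,0,0],"delta_rot":[0,0,-0.015],"claw":30},
  ],
)

```text
time: 9.45
eef_pos: [0.5749, 0.0859, 0.1459]
tcp_rot: [-0.569, -0.419, 0.572, -0.417]
contact_force: [0.1, 0.5, -3.6]
opening: 0.411
```

```bash
python3 -c "
from h import *
dial('r13')"
```

```text
9.45 [0.5749427  0.08585838 0.14589877] yaw -17.576405796355825 q6 0.28083766249461156 [ 0.13263549  0.51588928 -3.55394968] [0.21813649 0.0623102  0.68079822] 35.09297661370333
n 342 uv 184.08771929824562 333.55263157894734 reading 13.213838217409283
```

The torque rose from 0.36 to 0.68 N m at 13.2, so the dial is at its stop. I release, rise and go above the handle.

Call:
play_rows(
  targets=[
    {"delta_pos":[0,0,0],"delta_rot":[0,0,0],"claw":70},
    {"delta_pos":[0,0,0],"delta_rot":[0,0,0],"claw":70},
    {"delta_pos":[0,0,0],"delta_rot":[0,0,0],"claw":70},
    {"delta_pos":[0,0,0],"delta_rot":[0,0,0],"claw":70},
    {"delta_pos":[0,0,0],"delta_rot":[0,0,0],"claw":70},
    {"delta_pos":[0,0,0.03],"delta_rot":[0,0,0],"claw":70},
    {"delta_pos":[0,0,0.06],"delta_rot":[0,0,0],"claw":70},
    {"delta_pos":[0,0,0.08],"delta_rot":[0,0,0.02],"claw":70},
    {"delta_pos":[-0.04,0.006,0.08],"delta_rot":[0,0,0.044],"claw":40},
    {"delta_pos":[-0.08,0.013,0.08],"delta_rot":[0,0,0.044],"claw":40},
    {"delta_pos":[-0.115,0.02,0.07],"delta_rot":[0,0,0.044],"claw":40},
    {"delta_pos":[-0.1235,0.0205,0.06],"delta_rot":[0,0,0.044],"claw":40},
    {"delta_pos":[-0.1235,0.0205,0.06],"delta_rot":[0,0,0.044],"claw":40},
    {"delta_pos":[-0.1235,0.0205,0.06],"delta_rot":[0,0,0.044],"claw":40},
  ],
)

```text
time: 10.67
eef_pos: [0.4514, 0.1064, 0.2061]
tcp_rot: [-0.539, -0.457, 0.542, -0.455]
contact_force: [0.9, 0.2, 0.4]
opening: 0.468
```

```bash
python3 - <<'E'
from h import *
s=ctrl.get_state();print(s['time'],s['eef_pos'],yaw(),s['contact_force'],s['opening']*85.4)
im,r=rect('wrist',(0.4515,0.1065),z=0.09);cv2.imwrite('pics/h1.png',np.hstack([cv2.resize(im,(400,300)),cv2.resize(r,(300,300))]))
E
```

```text
10.6667 [0.45139343 0.10639906 0.20612796] -9.68452749028781 [0.89399792 0.1773162  0.43740094] 39.93834770581457
```

View pics/h1.png

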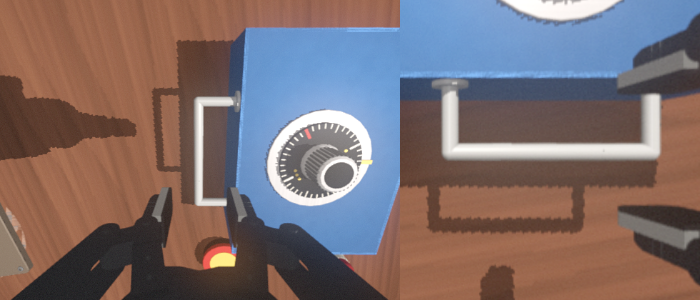

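The bar is centred exactly where predicted in the plan view. I descend and grip it.

Call:
play_rows(
  targets=[
    {"delta_pos":[0,0,-0.03],"delta_rot":[0,0,0],"claw":40},
    {"delta_pos":[0,0,-0.06],"delta_rot":[0,0,0],"claw":38},
    {"delta_pos":[0,0,-0.09],"delta_rot":[0,0,0],"claw":38},
    {"delta_pos":[0,0,-0.108],"delta_rot":[0,0,0],"claw":38},
    {"delta_pos":[0,0,-0.108],"delta_rot":[0,0,0],"claw":38},
    {"delta_pos":[0,0,-0.108],"delta_rot":[0,0,0],"claw":5},
    {"delta_pos":[0,0,-0.108],"delta_rot":[0,0,0],"claw":5},
    {"delta_pos":[0,0,-0.108],"delta_rot":[0,0,0],"claw":5},
    {"delta_pos":[0,0,-0.108],"delta_rot":[0,0,0],"claw":5},
    {"delta_pos":[0,0,-0.108],"delta_rot":[0,0,0],"claw":5},
    {"delta_pos":[0,0,-0.108],"delta_rot":[0,0,0],"claw":5},
  ],
  newtons=30,
)

```text
time: 11.63
eef_pos: [0.4499, 0.1068, 0.1001]
tcp_rot: [-0.537, -0.459, 0.544, -0.453]
contact_force: [-10.8, 2.3, 6.1]
opening: 0.103
```

```bash
python3 - <<'E'
from h import *
s=ctrl.get_state();print(s['time'],s['eef_pos'],yaw(),s['contact_force'],s['wrist_torque'],s['opening']*85.4)
a=np.radians(-9.8)
for t in np.arange(0.05,1.26,.1):
    dx=.222*(1-np.cos(t))+.015*np.sin(t);dz=.222*np.sin(t)+.015*(np.cos(t)-1)
    print(round(t,2),round(dx*np.cos(a),4),round(dx*np.sin(a),4),round(dz,4))
E
```

```text
11.6333 [0.44990032 0.10681188 0.10010108] -9.706601544168187 [-10.83685668   2.34655892   6.08362777] [ 0.15513772  1.90572356 -0.00707522] 8.765465841375748
0.05 0.001 -0.0002 0.0111
0.15 0.0047 -0.0008 0.033
0.25 0.0105 -0.0018 0.0545
0.35 0.0183 -0.0032 0.0752
0.45 0.0282 -0.0049 0.0951
0.55 0.04 -0.0069 0.1138
0.65 0.0536 -0.0093 0.1313
0.75 0.0688 -0.0119 0.1473
0.85 0.0855 -0.0148 0.1617
0.95 0.1035 -0.0179 0.1743
1.05 0.1227 -0.0212 0.185
1.15 0.1429 -0.0247 0.1938
1.25 0.1638 -0.0283 0.2004
```

Call:
play_rows(
  targets=[
    {"delta_pos":[0,0,0],"delta_rot":[0,0,0],"claw":5},
    {"delta_pos":[0.0005,0,0.006],"delta_rot":[0,0,0],"claw":5},
    {"delta_pos":[0.001,0,0.011],"delta_rot":[0,0,0],"claw":5},
    {"delta_pos":[0.003,-0.0005,0.022],"delta_rot":[0,0,0],"claw":5},
    {"delta_pos":[0.0047,-0.0008,0.033],"delta_rot":[0,0,0],"claw":5},
    {"delta_pos":[0.0047,-0.0008,0.033],"delta_rot":[0,0,0],"claw":5},
  ],
)

```text
time: 12.13
eef_pos: [0.455, 0.106, 0.136]
tcp_rot: [-0.537, -0.459, 0.544, -0.453]
contact_force: [-6.2, -0.5, 1.7]
opening: 0.103
```

```bash
python3 - <<'E'
from h import *
s=ctrl.get_state();print(s['time'],s['eef_pos'],yaw(),s['contact_force'],s['wrist_torque'],s['opening']*85.4)
cv2.imwrite('pics/s2.png',ctrl.read_camera('scene'))
E
```

```text
12.1333 [0.45502156 0.10595669 0.13604836] -9.701649876507028 [-6.20241828 -0.47974552  1.69580073] [-0.0551135   1.04049044 -0.01457293] 8.773589234539063
```

View pics/s2.png

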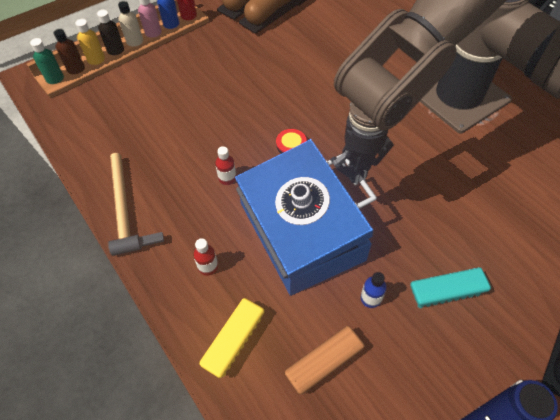

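The lid has come up with the bar. I follow the hinge arc to about 1.15 rad.

Call:
play_rows(
  targets=[
    {"delta_pos":[0.0025,-0.0005,0.009],"delta_rot":[0,0,0],"claw":5},
    {"delta_pos":[0.0055,-0.001,0.019],"delta_rot":[0,0,0],"claw":5},
    {"delta_pos":[0.009,-0.0017,0.0295],"delta_rot":[0,0,0],"claw":5},
    {"delta_pos":[0.0133,-0.0024,0.0397],"delta_rot":[0,0,0],"claw":5},
    {"delta_pos":[0.018,-0.0032,0.0498],"delta_rot":[0,0,0],"claw":5},
    {"delta_pos":[0.0232,-0.004,0.0596],"delta_rot":[0,0,0],"claw":5},
    {"delta_pos":[0.029,-0.005,0.069],"delta_rot":[0,0,0],"claw":5},
    {"delta_pos":[0.035,-0.006,0.0783],"delta_rot":[0,0,0],"claw":5},
    {"delta_pos":[0.0416,-0.0072,0.0872],"delta_rot":[0,0,0],"claw":5},
    {"delta_pos":[0.0486,-0.0084,0.0958],"delta_rot":[0,0,0],"claw":5},
    {"delta_pos":[0.056,-0.0097,0.104],"delta_rot":[0,0,0],"claw":5},
    {"delta_pos":[0.0638,-0.011,0.1118],"delta_rot":[0,0,0],"claw":5},
    {"delta_pos":[0.072,-0.0125,0.1192],"delta_rot":[0,0,0],"claw":5},
    {"delta_pos":[0.0805,-0.0139,0.1262],"delta_rot":[0,0,0],"claw":5},
    {"delta_pos":[0.0895,-0.0154,0.1327],"delta_rot":[0,0,0],"claw":5},
    {"delta_pos":[0.0985,-0.017,0.1388],"delta_rot":[0,0,0],"claw":5},
    {"delta_pos":[0.108,-0.0187,0.1444],"delta_rot":[0,0,0],"claw":5},
    {"delta_pos":[0.1177,-0.0203,0.1495],"delta_rot":[0,0,0],"claw":5},
    {"delta_pos":[0.1177,-0.0203,0.1495],"delta_rot":[0,0,0],"claw":5},
  ],
)

```text
time: 13.77
eef_pos: [0.5749, 0.0852, 0.2913]
tcp_rot: [-0.538, -0.458, 0.543, -0.454]
contact_force: [-4.8, -0.1, 6.2]
opening: 0.1
```

```bash
python3 - <<'E'
from h import *
s=ctrl.get_state();print(s['time'],s['eef_pos'],yaw(),s['contact_force'],s['wrist_torque'],s['opening']*85.4)
h=np.array([.670,.069,.075]);g=s['eef_pos']-[0,0,.006]
print(np.linalg.norm((g-h)[[0,1]]),np.arctan2(g[2]-.075,np.hypot(*(g-h)[:2]))-np.arctan2(.015,.222))
E
```

```text
13.7667 [0.57494196 0.08517098 0.29130389] -9.704590025810207 [-4.82048297 -0.09755458  6.18111947] [ 0.01985979  0.96442009 -0.02754142] 8.500749578143543
0.09642370693891737 1.073433767392331
```

Call:
play_rows(
  targets=[
    {"delta_pos":[0,0,0],"delta_rot":[0,0,0],"claw":5},
    {"delta_pos":[0,0,0],"delta_rot":[0,0,0],"claw":32},
    {"delta_pos":[0,0,0],"delta_rot":[0,0,0],"claw":32},
    {"delta_pos":[0,0,0],"delta_rot":[0,0,0],"claw":32},
    {"delta_pos":[0,0,0],"delta_rot":[0,0,0],"claw":32},
    {"delta_pos":[0,0,0.01],"delta_rot":[0,0,0],"claw":32},
    {"delta_pos":[0,0,0.03],"delta_rot":[0,0,0],"claw":32},
    {"delta_pos":[0,0,0.06],"delta_rot":[0,0,0],"claw":32},
    {"delta_pos":[-0.02,0,0.09],"delta_rot":[0,0,0],"claw":32},
    {"delta_pos":[-0.05,0.03,0.1],"delta_rot":[0,0,0],"claw":32},
    {"delta_pos":[-0.07,0.07,0.1],"delta_rot":[0,0,0],"claw":32},
    {"delta_pos":[-0.09,0.11,0.1],"delta_rot":[0,0,0],"claw":32},
    {"delta_pos":[-0.1,0.15,0.1],"delta_rot":[0,0,0],"claw":32},
    {"delta_pos":[-0.1,0.15,0.1],"delta_rot":[0,0,0],"claw":32},
    {"delta_pos":[-0.1,0.15,0.1],"delta_rot":[0,0,0],"claw":32},
  ],
)

```text
time: 15.02
eef_pos: [0.474, 0.2373, 0.3926]
tcp_rot: [-0.537, -0.459, 0.541, -0.456]
contact_force: [-0.6, -0.5, -0.6]
opening: 0.372
```

```bash
python3 - <<'E'
from h import *
s=ctrl.get_state();print(s['time'],s['eef_pos'],s['contact_force'],s['dq'].round(3))
im=ctrl.read_camera('top');cv2.imwrite('pics/s3.png',np.hstack([cv2.resize(ctrl.read_camera('scene'),(400,300)),cv2.resize(im,(400,300))]))
E
```

```text
15.0167 [0.47401064 0.23728466 0.39264077] [-0.56485051 -0.48671421 -0.62288275] [-0.063  0.011  0.005 -0.029 -0.005 -0.024]
```

View pics/s3.png

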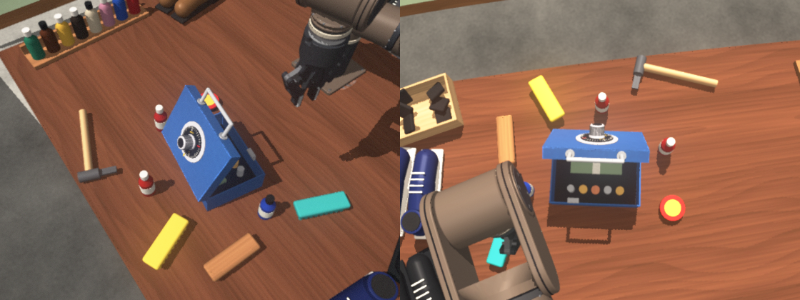

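The lid stands open at about 60° with the gripper clear of it. The bottles, tin and brush are where they were, e.g. the red bottle at (160,118) in the half-size scene view. I hand in.

```bash
python3 -c "
from h import *
print(ctrl.sign_off())"
```

```text
the job is handed in; nothing more can be done
None
```

The strongbox is unlocked and its lid stands open by itself; I handed the job in at about 15 s of the 72 s. The sign-off gives no verdict.

- **Dial:** In one grasp I turned it left from 14.9 to 30.0, as read by the wrist camera, then right. The bolt caught between 17 and 16. I stopped at 13.2, where the wrist torque rose from 0.36 to 0.68 N m, under the 0.9 N m limit.
- **Lid:** I raised it by the handle along the hinge arc to about 1.07 rad, worked out from the gripper's position at release. I then opened the fingers and backed away.
- **Last checks:** The final pictures show the lid still open at roughly 60° and the gripper clear. The bottles, tin and brush look upright and unmoved, judged by eye rather than measured again. In the top view the arm partly hides the blue bottle, but it is clear in the scene view. The external force on the tool was under 1 N, and no check disagreed.

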